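# Throw out the drive and hold the creaser's guard open

### The job

Get the creasing machine ready for a look at its rollers: with the guard still shut, throw the lever on the clutch box over from its near notch into its far notch, then lift the machine's self-closing guard by its bar to 50 degrees open (within about 5 degrees) and keep it there. Finish while still holding the guard at that angle with the gripper - it falls shut if let go - and leave the things lying about where they are.

Things in the scene. Friction and masses are not known exactly. Their poses are not given: they have to be found in the camera images.
- machine: The creasing machine, fixed to the desk: grey body 250 x 280 mm, 155 mm high, two rollers under a hinged guard, thin sheet rest (top 56 mm high) along its front. Origin at the middle of its footprint, on the desk; x points from its front (robot side) to its back, y to its left along the hinge line, z up.
- guard_bar (a point): Middle of the guard's round steel bar handle: 12 mm thick, 140 mm long, along the machine's y (the point's y), on two 10 mm arms 65 mm either side of its middle, 60 mm out from the guard's front edge, free air all round (about 90 mm down to the sheet rest when shut). It turns with the guard, 210 mm from the hinge line; level with it (155 mm high) when shut.
- guard_hinge (a point): Middle of the guard's hinge line, fixed, at the back of the machine, 100 mm behind the machine's origin (its +x) and 155 mm high; the line runs along the machine's y. Its axes turn with the guard.
- guard (a joint): Guard angle in rad: 0 shut (level), 0.873 = 50 degrees, stop at 1.4. A 150 x 250 mm grey frame, clear window, about 0.5 kg; its front swings up; weight and a weak spring always close it (2 to 5 N down at the bar). A thin steel quadrant stands on the machine's +y side; its one pin, dark with a ball end, points along the 50 degree line from the hinge: the guard's side edge is level with it there.
- clutch: Clutch box, fixed to the desk on the left or the right of the machine: grey, 130 x 90 mm, 90 mm high, with a bare steel gate plate on top and a lever with a ball knob standing out of it. Origin under its middle, on the desk; x points away from the robot (from the near to the far notch), z up.
- lever_knob (a point): Centre of the lever's black ball knob, 28 mm in diameter, 120 mm from the pivot, on a 10 mm steel stem. About 175 mm above the desk in either notch, 190 mm at the top of its swing.
- lever_pivot (a point): Pivot of the lever, fixed: above the clutch box's origin, 70 mm high, axis along the box's y. The knob travels in the box's x-z plane about it.
- lever (a joint): Lever angle in rad, growing away from the robot: 0 in the near notch (leans 0.5 rad from upright to the robot), 0.5 upright, 1.0 in the far notch (leans 0.5 rad away), stops at both. A spring plunger presses it home in either notch: it takes 3 to 5 N at the knob to start it out, and past upright it snaps on into the far notch by itself.
- loupe_mid (a point): Bystander: black folding loupe 36 x 30 x 43 mm standing on the counter box (the grey 120 x 90 x 70 mm fixed box without a lever on the machine's other side). Point at its mid height.
- tin_mid (a point): Bystander: ink tin 72 mm in diameter, 85 mm high; its centre.
- tape_mid (a point): Bystander: roll of tape 84 mm across, 24 mm high; its centre.
- knife_grip (a point): Bystander: ink spatula 200 mm long lying flat in front of the machine; its grip.
- wrench_grip (a point): Bystander: spanner 170 mm long lying flat; its grip.
- wash_mid (a point): Bystander: bottle 66 mm in diameter, 180 mm high; its centre.
- block_mid (a point): Bystander: wooden hand block 60 x 40 x 25 mm with a small peg; its centre.
There are look-alikes about, which are no part of the job. What is shaped like the clutch but turquoise is not meant.

How it is judged:
On the way, in this order (a step that is already met when the one before it is completed fails the run):
1. with the guard shut, the lever is in the far notch (value of joint lever above 0.92 rad and value of joint guard below 0.06 rad), for 0.2 s.
2. the guard is held at 50 degrees by the fingers (value of joint guard between 0.768 and 0.978 rad and contact force between the fingers and guard above 0.5 N), for 0.2 s.
At the end, for the whole second after the job is handed in: The guard stands still at 50 degrees open (0.873 rad, within 0.105 rad) with the fingers holding it (over 0.5 N), the lever is in its far notch (over 0.92 rad), and no bystander is more than 30 mm from where it was (all of step 2 and value of joint lever above 0.92 rad and velocity of joint guard between -0.05 and 0.05 rad/s and distance of each of loupe_mid, tin_mid, tape_mid, knife_grip, wrench_grip, wash_mid, block_mid from where it was at the start of the episode below 0.03 m); the arm keeps its last pose, push and grip.
It fails at once if the guard is lifted (over 0.12 rad) while the lever is not in the far notch (value of joint guard above 0.12 rad and value of joint lever below 0.88 rad).
It fails at once if a bystander is disturbed (moved over 40 mm) (distance of any of loupe_mid, tin_mid, tape_mid, knife_grip, wrench_grip, wash_mid, block_mid from where it was at the start of the episode above 0.04 m).
It also fails if it takes over 53 s, if anything falls off the work surface, if the arm or the gripper's body presses on something with over 40 N, if the wrist force passes 120 N, or if a joint passes its speed limit or range.

### The arm

A 7-joint arm with a two-finger parallel gripper is mounted at the origin on the work surface. World frame = base frame: x ahead of the robot, y to its left, z up, the work surface at z = 0. Lengths are in m, angles in rad, forces in N, time in s.
With the tool pointing down it reaches from about 0.35 to 0.9 m from the base axis. Payload 19.9 kg.
Tool frame: the origin (TCP) lies at the centre of the arm's flange, where the gripper is bolted on; the fingertips stand 173 mm ahead of it and the grasp point (between the pads) lies 155 mm ahead of it; z points along the fingers, y is the line along which they close (so a half turn about z gives the same grasp; the last joint's range is limited). The gripper opens to 85 mm and grips with 20 to 120 N. Pads are 22 mm wide; open, the fingers measure 114 mm over their backs; the gripper's body (76 mm by 85 mm) begins 54 mm behind the grasp point. The pads swing forward as they close: fully open they stand 13 mm farther back than shut.
Start: joints at [-1.232, 0.417, -0.01, 1.614, 0.005, 1.111, -0.053], TCP at [0.232, 0.58, 0.405] pointing down, gripper open.
Joint ranges: [-2.81, 2.81], [-0.39, 2.02], [-1.27, 1.25], [0.06, 2.57], [-1.19, 4.33], [0.19, 2], [-2.82, 2.82]. Speed limits (rad/s): [1.89, 1.89, 2.39, 2.39, 3.01, 3.01, 3.01].

### API

Orientations are given as a unit quaternion [x, y, z, w].
In Python, from cell import ctrl, optics, workorder gives the robot as it stands.
- The arm moves only by the tool step_arm, never from a script. Its arguments are lists of equal length, an entry for each row: "linear": the shift along the tool's x, y, z in mm, a list of three; "spin": the turn about the tool's z in rad; "fingers": the opening, from 0 (shut) to 1 (fully open). In form: {"linear": [[tx, ty, tz], ...], "spin": [spin, ...], "fingers": [fingers, ...]}. A call has 1 to 12 rows; each row is the pose to reach, as a shift and turn from the pose commanded when the call began, along the tool's axes at that moment; what a row does not reach only later rows make up. A row lasts 1/8 s, in which the tool goes at most 62.5 mm and 10.7 degrees, less where a joint would pass 70% of its speed; a pose out of reach is approached as far as the arm can. A call with a gripper value outside its range is refused whole. The fingers move at their own pace and stop on an object; "squeeze" is the grip in N (left out, the last holds). Time passes only in rows, so rows that repeat a pose let the fingers close. It gives the time, the measured TCP pose, the force, the opening and the grip force at its end, in the units of the state.
- ctrl.get_state(): the state, without advancing time (a new reading comes with each control period).
- optics.grab_frame(name): name is "scene" or "top" or "wrist"; returns a dict with "frame" (480x640x3 uint8, red, green, blue), "camera_matrix" (3x3 intrinsics, pixels), "eye" and "orientation" of the camera in the world; the wrist camera has in their place "T_tool_cam" (4x4, takes a point from camera to tool coordinates, whose origin is the TCP and whose axes are the flange's). Camera axes: x right, y down, z forward; pixel columns grow to the right and rows downward; lengths in m; the calibration is good to about 2 mm. A picture is of the moment at which its call begins: read the wrist's pose just before it. There is no depth.
- workorder.hand_in(): hands the job in; it is judged then, once.
The state is a dict: "time": time; "joints": joint angles; "qvel": joint speeds; "tau": joint torques, N m; "ee_pos": TCP position; "tcp_rot": TCP orientation; "wrist_force": force on the tool from outside, world axes, zero at the start; "ft_torque": the same for the moment, N m; "opening": opening from 0.0 (shut) to 1.0 (fully open); "grasp_force": force on a finger pad.
Only numpy, scipy, OpenCV 4.12 (cv2) and the standard library are available. Lean on these libraries where they do the work, as an engineer would, in place of code of your own. Each camera call takes 0.05 s, during which the arm holds its last target. There are 200 camera calls.

## Working session

There is one attempt and no reset: what is moved stays moved. The work goes in short steps, Python scripts to look and compute and a tool call to move; the robot and the scene stay as the last step left them, time stands still between calls to the robot, and variables do not carry over. Pictures are saved under pics/ and viewed, at most 10 in all, crops included, and the job is handed in when it is done.

Besides the shell and the picture viewer there is one more tool, called in YAML: its name, and indented under it one key for each argument. step_arm: Moves the arm, as the interface text tells. Its arguments: {"type":"object","properties":{"linear":{"type":"array","items":{"type":"array","items":{"type":"number"}}},"spin":{"type":"array","items":{"type":"number"}},"fingers":{"type":"array","items":{"type":"number"}},"squeeze":{"type":"number"}},"required":["linear","spin","fingers"]}

```bash
mkdir -p pics
cat > h.py <<'E'
import numpy as np,cv2
from scipy.spatial.transform import Rotation as R
from cell import ctrl,optics,workorder
def cam(name):
    s=ctrl.get_state(); f=optics.grab_frame(name)
    K=np.array(f['camera_matrix'])
    if name=='wrist':
        T=np.eye(4);T[:3,:3]=R.from_quat(s['tcp_rot']).as_matrix();T[:3,3]=s['ee_pos']
        T=T@np.array(f['T_tool_cam']);Rm,e=T[:3,:3],T[:3,3]
    else:
        e=np.array(f['eye']);o=np.array(f['orientation']);Rm=o if o.shape==(3,3) else R.from_quat(o).as_matrix()
    return f['frame'],K,Rm,e
def ray(c,u,v):
    d=c[2]@np.linalg.inv(c[1])@[u,v,1.];return c[3],d/np.linalg.norm(d)
def plane(c,u,v,z):
    e,d=ray(c,u,v);return e+d*(z-e[2])/d[2]
def tri(r1,r2):
    (a,d),(b,g)=r1,r2;t=np.linalg.lstsq(np.c_[d,-g],b-a,rcond=None)[0];p,q=a+d*t[0],b+g*t[1];return (p+q)/2,np.linalg.norm(p-q)
def proj(c,P):
    x=c[1]@(c[2].T@(np.array(P)-c[3]));return x[:2]/x[2]
def save(c,n,box=None,s=1):
    im=c[0][...,::-1]
    if box: im=im[box[1]:box[3],box[0]:box[2]]
    cv2.imwrite('pics/'+n,cv2.resize(im,None,fx=s,fy=s,interpolation=cv2.INTER_CUBIC))
E
python3 - <<'E'
from h import *
s=ctrl.get_state();print(s['time'],s['ee_pos'],s['tcp_rot'],s['wrist_force'],s['opening'])
for n in('scene','top'):
    c=cam(n);save(c,n+'0.png');print(n,c[3],c[2].round(3).tolist(),c[1].tolist())
E
```

```text
0.0 [0.2322131  0.58010377 0.40405223] [ 1.89239975e-01  9.81930666e-01 -6.27712795e-04 -7.06088540e-05] [-0.06482581  0.03410133  0.12945147] 1.0006410591929742
scene [1.44052121 0.26890194 0.82906399] [[-0.26, 0.576, -0.775], [0.966, 0.148, -0.214], [-0.008, -0.804, -0.594]] [[489.5042968236968, 0.0, 319.5591583695453], [0.0, 489.5042968236968, 237.27560268424372], [0.0, 0.0, 1.0]]
top [0.24289028 0.02305932 1.57773321] [[0.011, -0.982, 0.191], [-1.0, -0.01, 0.004], [-0.002, -0.191, -0.982]] [[523.165605675484, 0.0, 316.4379540791915], [0.0, 523.165605675484, 236.54759455932648], [0.0, 0.0, 1.0]]
```

View pics/scene0.png

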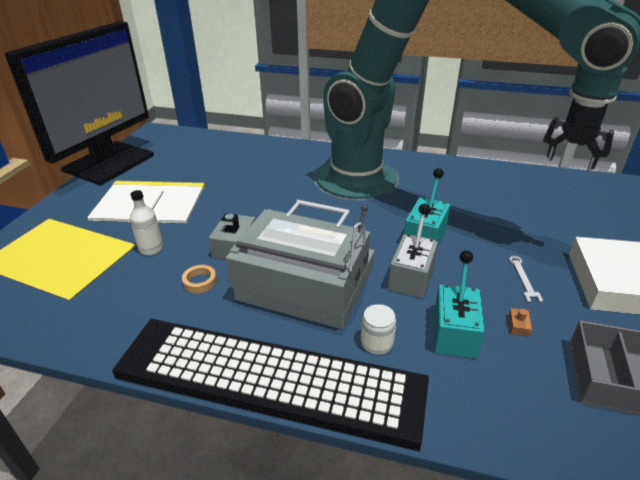

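View pics/top0.png

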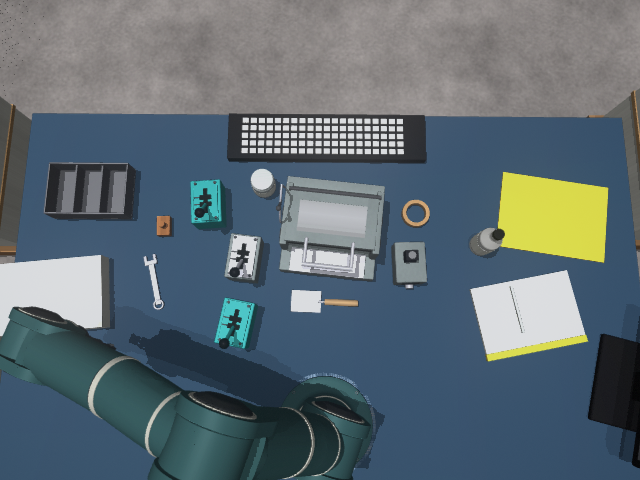

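The pictures show three lever boxes. By top-view pixel they are turquoise (206,200), turquoise (235,325) and bare grey (243,258). The grey one, with its knob at about top (236,270) and scene (424,209), is the clutch by its description. The counter box is at (410,262) and the machine at (333,228). I'll check the clutch and the bar in a close crop.

Run:
```python
from h import *
t=cam('top');s=cam('scene')
a=cv2.resize(t[0][170:320,210:410],None,fx=4,fy=4,interpolation=cv2.INTER_CUBIC)
cv2.imwrite('pics/topc.png',a[...,::-1])
b=cv2.resize(s[0][180:330,230:430],None,fx=4,fy=4,interpolation=cv2.INTER_CUBIC)
cv2.imwrite('pics/scc.png',b[...,::-1])
```

```text
(no output)
```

View pics/topc.png

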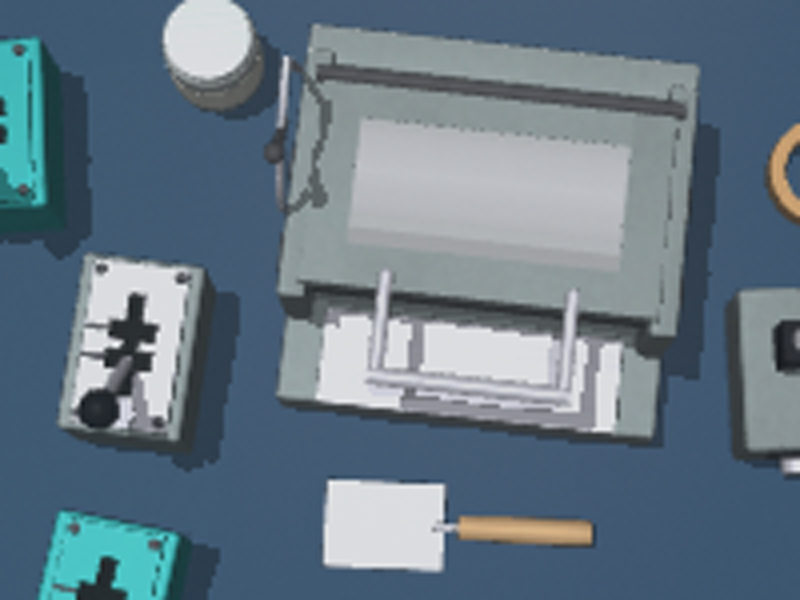

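View pics/scc.png

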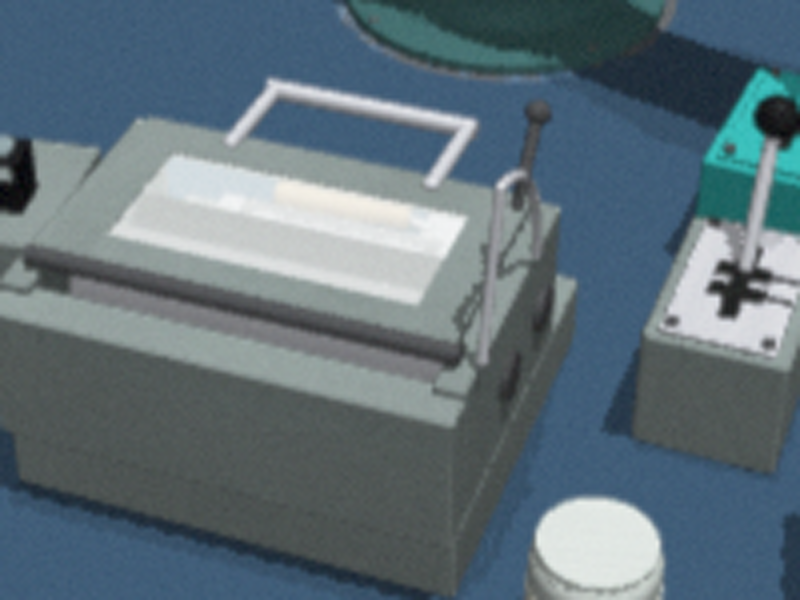

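Both crops confirm the choice: the grey box has a bare plate, and its knob sits at top (234.6,272.3) and scene (424.2,209.2), leaning toward the robot. The bar runs from (302.5,264.5) to (352.5,269.5) in the top view.

Run:
```python
from h import *
t=cam('top');s=cam('scene')
C=lambda c,x,y,ox,oy:(x/4+ox,y/4+oy)
T=lambda x,y:C(t,x,y,210,170)
S=lambda x,y:C(s,x,y,230,180)
print('knob',tri(ray(t,*T(98,409)),ray(s,*S(777,117))),plane(t,*T(98,409),.175))
for p in[(370,378),(570,398)]:print('bar',plane(t,*T(*p),.155))
print('bar2',[plane(s,*S(*p),.155).round(3) for p in[(475,125),(272,87)]])
print('hinge',[plane(t,*T(*p),.155).round(3) for p in[(320,72),(685,110)]])
print('body far corners',[plane(t,*T(*p),.155).round(3) for p in[(313,25),(697,65)]])
pl=[plane(t,*T(*p),.09) for p in[(88,258),(208,268),(182,438),(60,428)]]
print('plate',np.round(pl,3).tolist(),np.mean(pl,0))
print('pin',tri(ray(t,*T(273,152)),ray(s,*S(538,110))))
w=cam('wrist');print('Ttool',np.array(optics.grab_frame('wrist')['T_tool_cam']).round(3).tolist())
st=ctrl.get_state();print(R.from_quat(st['tcp_rot']).as_matrix().round(3).tolist())
```

```text
knob (array([0.41542074, 0.24966496, 0.17635135]), np.float64(0.0017449197284888224)) [0.41566745 0.24900435 0.175     ]
bar [0.44144342 0.06657036 0.155     ]
bar [ 0.42907674 -0.07047798  0.155     ]
bar2 [array([0.437, 0.069, 0.155]), array([ 0.426, -0.067,  0.155])]
hinge [array([0.659, 0.105, 0.155]), array([ 0.634, -0.152,  0.155])]
body far corners [array([0.693, 0.111, 0.155]), array([ 0.667, -0.161,  0.155])]
plate [[0.536, 0.274, 0.09], [0.53, 0.187, 0.09], [0.406, 0.202, 0.09], [0.412, 0.289, 0.09]] [0.47098164 0.23820264 0.09      ]
pin (array([0.57343623, 0.12911405, 0.26141375]), np.float64(0.0012577997333723158))
Ttool [[0.001, -0.945, -0.327, 0.084], [1.0, 0.001, -0.001, 0.0], [0.002, -0.327, 0.945, 0.031], [0.0, 0.0, 0.0, 1.0]]
[[-0.928, 0.372, -0.0], [0.372, 0.928, -0.0], [-0.0, -0.0, -1.0]]
```

```bash
cat >> h.py <<'E'
def go(p,yaw_y=None):
    "shift in tool axes (mm) and spin to bring TCP to p with tool y at world angle yaw_y (deg)"
    s=ctrl.get_state();M=R.from_quat(s['tcp_rot']).as_matrix()
    d=M.T@(np.array(p)-s['ee_pos'])*1000
    a=np.degrees(np.arctan2(M[1,1],M[0,1]));sp=0 if yaw_y is None else -np.radians((yaw_y-a+180)%360-180)
    print('t',round(s['time'],2),'pos',np.round(s['ee_pos'],4),'yaw',a.round(2),'F',np.round(s['wrist_force'],1),'lin',d.round(1),'spin',round(sp,3))
E
python3 - <<'E'
from h import *
go([.370,.253,.404],-6.9)
E
```

```text
t 0.4 pos [0.2323 0.5802 0.4046] yaw 68.18 F [ 0.2  0.3 -0. ] lin [-249.5 -252.6    0.7] spin 1.31
```

step_arm:
  linear:
    - [-250,-253,0]
    - [-250,-253,0]
    - [-250,-253,0]
    - [-250,-253,0]
    - [-250,-253,0]
    - [-250,-253,0]
    - [-250,-253,0]
    - [-250,-253,0]
    - [-250,-253,0]
    - [-250,-253,0]
    - [-250,-253,0]
    - [-250,-253,0]
  spin: [1.31,1.31,1.31,1.31,1.31,1.31,1.31,1.31,1.31,1.31,1.31,1.31]
  fingers: [0,0,0,0,0,0,0,0,0,0,0,0]
  squeeze: 30

```text
time: 1.9
ee_pos: [0.3703, 0.2525, 0.4047]
tcp_rot: [0.748, 0.664, -0.0, 0.0]
wrist_force: [0.8, -0.3, 1.2]
opening: -0.003
grasp_force: 0.0
```

Run:
```python
from h import *
go([.370,.253,.404-.071],-6.9)
print(ctrl.get_state()['opening'],np.round(ctrl.get_state()['joints'],2))
w=cam('wrist')
print(proj(w,[.4147,.248,.175]));save(w,'w1.png')
```

```text
t 1.9 pos [0.3703 0.2525 0.4047] yaw -6.83 F [ 0.8 -0.3  1.2] lin [ 0.4 -0.4 71.7] spin 0.001
-0.0030489500283450398 [-0.98  0.1   0.33  2.04 -0.04  1.01 -0.75]
[395.92644228 260.01857837]
```

View pics/w1.png

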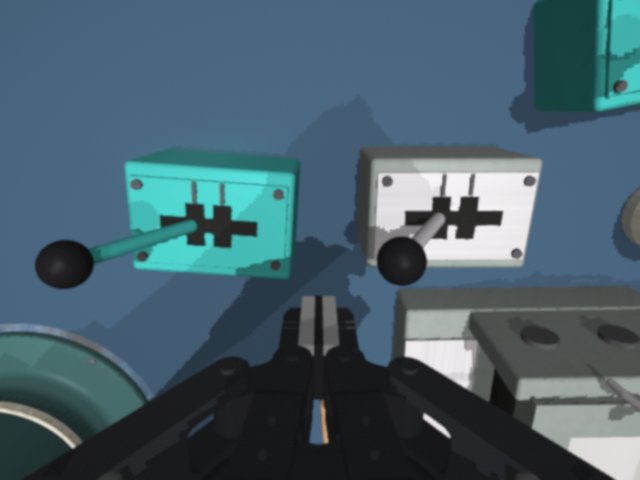

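The wrist view shows the grey clutch with its knob at (402,261), where I predicted (396,260). The closed fingers at (319,300) are lined up on its near side. Next I descend and push.

step_arm:
  linear:
    - [0,0,36]
    - [0,0,72]
    - [0,0,72]
    - [0,0,72]
    - [0,20,72]
    - [0,40,72]
    - [0,60,70]
    - [0,75,68]
    - [0,90,68]
    - [0,105,70]
    - [0,115,72]
    - [0,122,72]
  spin: [0,0,0,0,0,0,0,0,0,0,0,0]
  fingers: [0,0,0,0,0,0,0,0,0,0,0,0]

```text
time: 3.45
ee_pos: [0.492, 0.2377, 0.3323]
tcp_rot: [0.748, 0.663, -0.0, 0.0]
wrist_force: [-0.2, -0.2, 0.4]
opening: -0.0
grasp_force: 0.0
```

Run:
```python
from h import *
go([.4,.25,.4])
w=cam('scene');save(w,'s2.png',(360,150,520,290),4)
for p in([.531,.232,.175],[.416,.248,.175]):print(proj(w,p))
```

```text
t 3.45 pos [0.492  0.2377 0.3323] yaw -6.89 F [-0.2 -0.2  0.4] lin [  1.2 -92.8 -67.7] spin 0
[411.0218935  235.97803402]
[423.09965935 209.76701238]
```

View pics/s2.png

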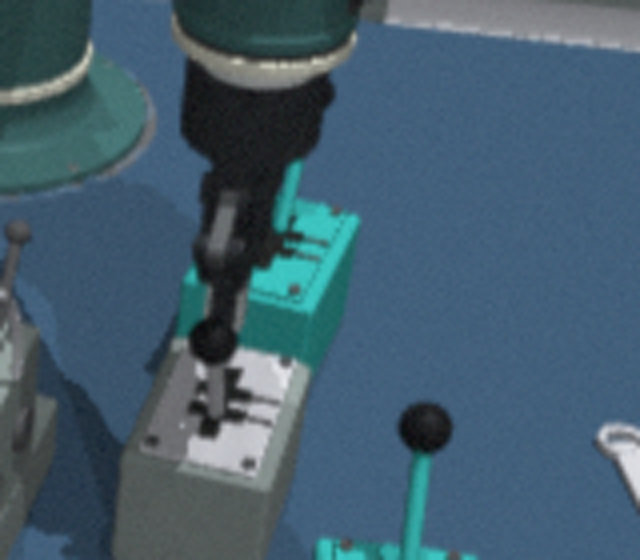

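The knob is now at scene pixel (413,235), where the far notch was predicted at (411,236), so the lever has been thrown. Now up and over to the bar.

step_arm:
  linear:
    - [0,-10,0]
    - [0,-15,-40]
    - [0,-20,-90]
    - [0,-20,-90]
  spin: [0,0,0,0]
  fingers: [0,0,0,0.5]

```text
time: 4.0
ee_pos: [0.471, 0.2406, 0.4261]
tcp_rot: [0.748, 0.664, 0.003, 0.0]
wrist_force: [-0.3, -0.0, 0.3]
opening: 0.2
grasp_force: 0.0
```

Run:
```python
from h import *
go([.4325,-.001,.42],-5.4)
```

```text
t 4.0 pos [0.471  0.2406 0.4261] yaw -6.82 F [-0.3 -0.   0.3] lin [-244.5   -9.5    5.1] spin -0.025
```

step_arm:
  linear:
    - [-60,-10,0]
    - [-120,-10,0]
    - [-180,-10,0]
    - [-240,-10,0]
    - [-244,-10,0]
    - [-244,-10,0]
    - [-244,-10,0]
  spin: [-0.025,-0.025,-0.025,-0.025,-0.025,-0.025,-0.025]
  fingers: [0.5,0.5,0.5,0.5,0.5,0.5,0.5]

```text
time: 4.88
ee_pos: [0.4324, 0.0005, 0.4224]
tcp_rot: [0.739, 0.673, -0.0, -0.0]
wrist_force: [0.3, 0.2, 0.5]
opening: 0.5
grasp_force: 0.0
```

Run:
```python
from h import *
go([.4325,-.001,.31],-5.4)
w=cam('wrist');save(w,'w3.png')
for p in([.439,.068,.155],[.4275,-.069,.155]):print(proj(w,p))
```

```text
t 4.88 pos [0.4324 0.0005 0.4224] yaw -5.33 F [0.3 0.2 0.5] lin [ -1.4   0.3 112.4] spin 0.001
[317.68208779 131.90100857]
[319.35471447 330.07185155]
```

View pics/w3.png

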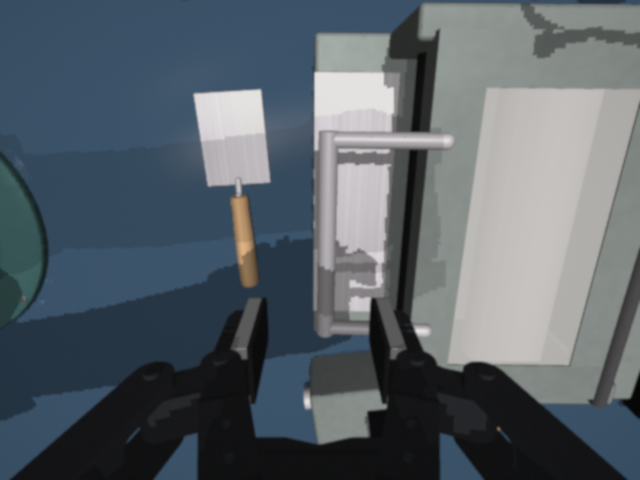

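The wrist view shows the bar from (327,131) to (324,331), about 4 mm farther forward than predicted and between the open fingers. I descend with that offset and close.

step_arm:
  linear:
    - [0,4,30]
    - [0,4,70]
    - [0,4,100]
    - [0,4,112]
    - [0,4,112]
    - [0,4,112]
    - [0,4,112]
    - [0,4,112]
    - [0,4,112]
    - [0,4,112]
  spin: [0,0,0,0,0,0,0,0,0,0]
  fingers: [0.5,0.5,0.5,0.5,0.5,0,0,0,0,0]
  squeeze: 30

```text
time: 6.18
ee_pos: [0.4371, -0.0011, 0.3115]
tcp_rot: [0.74, 0.673, 0.001, 0.001]
wrist_force: [6.6, 0.4, 1.9]
opening: 0.131
grasp_force: 29.4
```

The fingers have the bar: opening about 11 mm, grip 29 N. I'll lift along the arc.

step_arm:
  linear:
    - [0,1,-18]
    - [0,3,-36]
    - [0,7,-54]
    - [0,13,-72]
    - [0,20,-89]
    - [0,28,-105]
    - [0,38,-120]
    - [0,49,-135]
    - [0,61,-148]
    - [0,68,-155]
    - [0,75,-161]
    - [0,75,-161]
  spin: [0,0,0,0,0,0,0,0,0,0,0,0]
  fingers: [0,0,0,0,0,0,0,0,0,0,0,0]

```text
time: 7.68
ee_pos: [0.5097, -0.0087, 0.4729]
tcp_rot: [0.74, 0.673, -0.001, -0.002]
wrist_force: [-34.6, 1.1, 33.5]
opening: 0.125
grasp_force: 32.9
```

step_arm:
  linear:
    - [0,0,0]
    - [0,0,0]
    - [0,0,0]
    - [0,0,0]
  spin: [0,0,0,0]
  fingers: [0,0,0,0]

```text
time: 8.18
ee_pos: [0.5094, -0.0086, 0.4726]
tcp_rot: [0.74, 0.673, -0.002, -0.003]
wrist_force: [-32.4, 1.7, 31.8]
opening: 0.124
grasp_force: 32.8
```

Run:
```python
from h import *
s=ctrl.get_state();print(s['opening'],s['grasp_force'],np.abs(s['qvel']).max())
g=np.array(s['ee_pos'])-[0,0,.155]
h=np.array([.437+.2091,-.001-.0197,.155]);d=h-g;dx=np.hypot(d[0],d[1]);print('angle by TCP',np.degrees(np.arctan2(-d[2],dx)),np.hypot(dx,d[2]))
go(s['ee_pos'])
w=cam('scene');save(w,'s4.png',(220,120,440,285),3.6)
# expected bar ends and guard-edge/pin at 50deg
c,n=np.cos(.873),np.sin(.873);X=np.array([.9956,-.094,0]);Y=np.array([.094,.9956,0])
b=h-X*.21*c+[0,0,.21*n]
print([((proj(w,q)-[220,120])*3.6).round() for q in(b+.07*Y,b-.07*Y,h-X*.15*c+[0,0,.15*n]+.125*Y)])
```

```text
0.1236682714758158 32.78731495141983 0.0019818344984577586
angle by TCP 49.828856061169446 0.2127873127650649
t 8.18 pos [ 0.5094 -0.0086  0.4726] yaw -5.46 F [-32.4   1.7  31.8] lin [0. 0. 0.] spin 0
[array([431., 176.]), array([219., 140.]), array([496., 289.])]
```

View pics/s4.png

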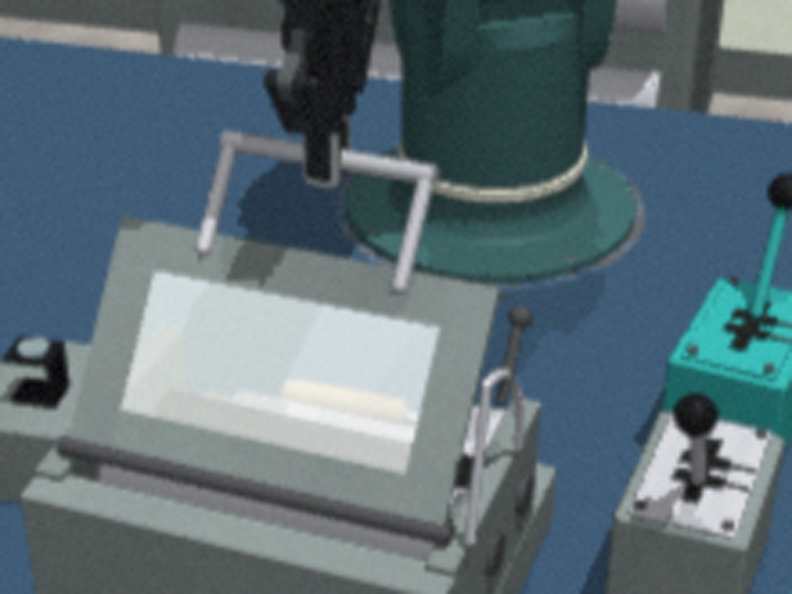

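The guard stands at about 50 degrees by both the TCP (49.8) and the image: the guard corner is at crop (500,290), predicted (496,289). The lever is still in its far notch. I'm pressing about 45 N toward the hinge, so I'll ease outward a little.

step_arm:
  linear:
    - [0,-1,-1]
    - [0,-2,-2]
    - [0,-2,-2]
    - [0,-2,-2]
  spin: [0,0,0,0]
  fingers: [0,0,0,0]

```text
time: 8.72
ee_pos: [0.5089, -0.0083, 0.4736]
tcp_rot: [0.74, 0.673, -0.0, -0.0]
wrist_force: [-2.0, -2.1, -4.2]
opening: 0.127
grasp_force: 30.2
```

```bash
python3 -c "
from h import *
print(workorder.hand_in())"
```

```text
the job is handed in; nothing more can be done
None
```

I threw the clutch lever into its far notch with the guard shut, then lifted the guard by its bar to about 50 degrees and handed the job in at about 8.7 s with the gripper still holding it (30 N grip). The arm touched only the lever and the bar; I didn't measure the bystanders again, and no verdict came back.

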